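Re-rack four lab parts in reverse order

ROBOT

A 6-joint arm with a two-finger parallel gripper is mounted at the origin on the work surface. World frame = base frame: x ahead of the robot, y to its left, z up, the work surface at z = 0. Lengths are in m, angles in rad, forces in N, time in s.
With the tool pointing down it reaches from about 0.35 to 0.85 m from the base axis. Payload 8.1 kg.
Tool frame: the origin (TCP) lies at the very end of the fingers, on their centre line; the grasp point (between the pads) lies 19 mm behind it; x points along the fingers, y is the direction in which the jaws open and shut, and the axes are right-handed (so a half turn about x gives the same grasp; the last joint's range is limited). The gripper opens to 93 mm and grips with 3 to 60 N. Pads are 15 mm wide; open, the fingers measure 128 mm over their backs; the gripper's body (75 mm by 188 mm) begins 65 mm behind the grasp point.
Start: joints at [1.198, 0.13, 1.488, -0, 1.523, -0.085], TCP at [0.17, 0.575, 0.219] pointing down, gripper open.
Joint ranges: [-2.96, 2.96], [-0.89, 2.26], [0.02, 2.5], [-1.34, 4.48], [0, 2.73], [-2.66, 2.66]. Speed limits (rad/s): [2.39, 2.39, 2.79, 3.14, 3.14, 3.14].

INTERFACE

Orientations are given as a rotation vector (axis times angle).
In Python, from plant import * gives the robot as it stands. The module is installed in compiled form; this text tells all that it offers.
- The arm moves only by the tool apply_moves, never from a script. Its argument "series" is a list of rows, each an object with "jaw": the gripper's target within -1 to 1 (shut at 1, half-way at 0, fully open at -1); "linear": the shift along the tool's x, y, z normalised to -1 to 1, where 1 is 0.6 m, a list of three; "roll": the turn about the tool's x normalised to -1 to 1, where 1 is 30 degrees. A call has 1 to 20 rows; each row is the pose to reach, as a shift and turn from the pose measured when the call began, along the tool's axes at that moment; what a row does not reach only later rows make up. A row lasts 1/8 s, in which the tool goes at most 62.5 mm and 10.7 degrees, less where a joint would pass 70% of its speed; a pose out of reach is approached as far as the arm can. A call with a number of a shift or a turn outside -1 to 1 is refused whole. A call with a gripper value outside its range is refused whole. The fingers move at their own pace and stop on an object; "force" is the grip in N (left out, the last holds). Time passes only in rows, so rows that repeat a pose let the fingers close. It gives the time, the measured TCP pose, the force and the opening at its end, in the units of the state.
- read_state(): the state, without advancing time (a new reading comes with each control period).
- read_camera(name): name is "scene" or "top" or "wrist"; returns a dict with "pixels" (420x560x3 uint8, blue, green, red), "intrinsics" (3x3 intrinsics, pixels), "rvec" (rotation vector, rad) and "tvec" (3), from world to camera coordinates, as OpenCV has them; the wrist camera has in their place "tool_from_camera" (4x4, takes a point from camera to tool coordinates, whose origin is the TCP and whose axes are the tool frame's). Camera axes: x right, y down, z forward; pixel columns grow to the right and rows downward; lengths in m; the calibration is good to about 2 mm. A picture is of the moment at which its call begins: read the wrist's pose just before it. There is no depth.
- close_job(): hands the job in, once; it reports no verdict.
The state is a dict: "t": time; "q": joint angles; "dq": joint speeds; "joint_torque": joint torques, N m; "tool_pos": TCP position; "orientation": TCP orientation; "force": force on the tool from outside, world axes, zero at the start; "wrist_torque": the same for the moment, N m; "opening": finger opening in m.
Only numpy, scipy, OpenCV 4.12 (cv2) and the standard library are available. Lean on these libraries where they do the work, as an engineer would, in place of code of your own. Each camera call takes 0.05 s, during which the arm holds its last target. There are 200 camera calls.

TASK

The last group worked through the four parts from one end of their rack; the next group starts from the other end. Move the motor, the battery, the transformer and the heat sink from the dishes of the plywood rack into the empty aluminium rack in reverse order: the part that stood nearest the robot goes into the pocket farthest from it, the second nearest into the second farthest, and so on. Set each one down gently, upright, about the middle of its pocket, without dropping any or knocking any over.

Things in the scene. Friction and masses are not known exactly. Their poses are not given: they have to be found in the camera images.
- motor_mid (a point): A small DC motor standing on end: bare steel can 36 mm in diameter with a black end cap, 52 mm tall, and a thin shaft that stands 13 mm higher. About 160 g; grip the can. This point is at the middle of its body, half-way up; z is up. It starts standing in its dish, within 4 mm of the dish's middle, its underside 13 mm above the bench, turned at most 0.15 rad from the dish's axes.
- battery_mid (a point): A block battery standing on end, 17 mm along its x, 26 mm along its y, 50 mm tall, dark metal with a white band and two small round snap terminals (3 mm high) on top: the slimmest of the four. About 50 g. This point is at the middle of its body, half-way up; z is up. It starts standing in its dish, within 4 mm of the dish's middle, its underside 13 mm above the bench, turned at most 0.15 rad from the dish's axes.
- transformer_mid (a point): A small transformer: dark laminated steel core 18 mm along x, 40 mm along y, 54 mm tall, with a copper winding between two white flanges bulging 20 mm out from the middle to both x sides. About 280 g; grip the core across its 40 mm (fingers closing along its y). This point is at the middle of its body, half-way up; z is up. It starts standing in its dish, within 4 mm of the dish's middle, its underside 13 mm above the bench, turned at most 0.15 rad from the dish's axes.
- heatsink_mid (a point): A finned aluminium heat sink, 36 mm along x, 36 mm along y, 56 mm tall, fins upright, a comb pattern seen from above. The two outer fins are flat faces across y. About 120 g. This point is at the middle of its body, half-way up; z is up. It starts standing in its dish, within 4 mm of the dish's middle, its underside 13 mm above the bench, turned at most 0.15 rad from the dish's axes.
- rack_a: The full rack: a fixed plywood board 304 mm along its x, 80 mm along y, 8 mm thick, with four white dishes in a row along its x at x = -108, -36, +36 and +108 mm (72 mm apart), y = 0. Origin: centre of its underside, on the bench. Its x axis points away from the robot, within 0.3 rad.
- rack_b: The empty rack: a fixed aluminium bar 304 mm along its x, 80 mm along y, with grey lips that part it into four equal square pockets in a row, centred at x = -108, -36, +36 and +108 mm, y = 0. Pockets are about 64 mm square inside, their floors 12 mm and the tops of the lips 15 mm above the bench. Origin: centre of its underside, on the bench. Its x axis points away from the robot, within 0.3 rad. Either rack may be the left or the right one.
- dish_motor: The shallow white square dish in the full rack that holds the motor at the start, marking the motor's place in the row; it is fixed and stays there. 66 mm square, 7 mm high, 3 mm walls; its rim is 15 mm above the bench. Origin: centre of its underside; axes as the full rack's.
- dish_battery: The shallow white square dish in the full rack that holds the battery at the start, marking the battery's place in the row; it is fixed and stays there. 66 mm square, 7 mm high, 3 mm walls; its rim is 15 mm above the bench. Origin: centre of its underside; axes as the full rack's.
- dish_transformer: The shallow white square dish in the full rack that holds the transformer at the start, marking the transformer's place in the row; it is fixed and stays there. 66 mm square, 7 mm high, 3 mm walls; its rim is 15 mm above the bench. Origin: centre of its underside; axes as the full rack's.
- dish_heatsink: The shallow white square dish in the full rack that holds the heatsink at the start, marking the heatsink's place in the row; it is fixed and stays there. 66 mm square, 7 mm high, 3 mm walls; its rim is 15 mm above the bench. Origin: centre of its underside; axes as the full rack's.
Things that resemble listed ones, but are neither listed nor needed, are in the scene too. Leave any blue or yellow look-alike of the part that bears transformer_mid alone. Leave any blue look-alike of the part that bears heatsink_mid alone.

How it is judged:
By the outcome, as a careful person would: the job done as asked, in the order asked, and still so for the second after the job is handed in, with the robot touching nothing.
It also fails if it takes over 102 s, if anything falls off the work surface, if the arm or the gripper's body presses on something with over 40 N, if the wrist force passes 120 N, or if a joint passes its speed limit or range.

## Working session

There is one attempt and no reset: what is moved stays moved. The work goes in short steps, Python scripts to look and compute and a tool call to move; the robot and the scene stay as the last step left them, time stands still between calls to the robot, and variables do not carry over. Pictures are saved under pics/ and viewed, about 12 in all and at most 16, crops included, and the job is handed in when it is done.

Besides the shell and the picture viewer there is one more tool, called after "Call:" in YAML: its name, and indented under it one key for each argument. apply_moves: Moves the arm, as the interface text tells. Its arguments: {"type":"object","properties":{"series":{"type":"array"},"force":{"type":"number"}},"required":["series"]}

```bash
mkdir -p pics
python3 - <<'E'
from plant import *
import cv2
s=read_state();print(s)
for n in ("top","scene"):
    c=read_camera(n);cv2.imwrite(f"pics/{n}0.png",c["pixels"]);print(n,c["intrinsics"],c["rvec"],c["tvec"])
print(read_camera("wrist")["tool_from_camera"])
E
```

```text
{'t': 0.0, 'q': array([ 1.19761757e+00,  1.31165278e-01,  1.48929798e+00, -2.02499849e-06,
        1.52304654e+00, -8.53719774e-02]), 'dq': array([ 0.00044355,  0.00107881, -0.00032931,  0.00057268,  0.00122748,
       -0.00229376]), 'joint_torque': array([-5.36686439e-04, -5.59826517e+01, -4.91767931e+01,  7.68032949e-02,
        3.47847235e-02, -1.85806493e-04]), 'tool_pos': array([0.17005386, 0.5747721 , 0.21757477]), 'orientation': array([ 0.22444432,  1.55939962, -0.22738616]), 'force': array([0.45531578, 0.0418707 , 0.24678747]), 'wrist_torque': array([0.0016648 , 0.00793466, 0.01285813]), 'opening': 0.093128128440385}
top [[412.91740648   0.         274.8725377 ]
 [  0.         412.91740648 208.51856172]
 [  0.           0.           1.        ]] [ 2.09108941 -2.15508864  0.17022316] [0.05669908 0.53103194 0.83231326]
scene [[541.72258972   0.         272.20277118]
 [  0.         541.72258972 206.58035331]
 [  0.           0.           1.        ]] [ 1.73501799  1.9449417  -0.70604803] [ 0.02080801 -0.34146148  1.39305307]
[[-5.80166147e-04 -2.94870012e-01  9.55537200e-01 -1.65104240e-01]
 [ 9.99999211e-01 -1.23535530e-03  2.25942494e-04  4.39276792e-04]
 [ 1.11380428e-03  9.55536577e-01  2.94870496e-01 -8.26738138e-02]
 [ 0.00000000e+00  0.00000000e+00  0.00000000e+00  1.00000000e+00]]
```

View pics/top0.png

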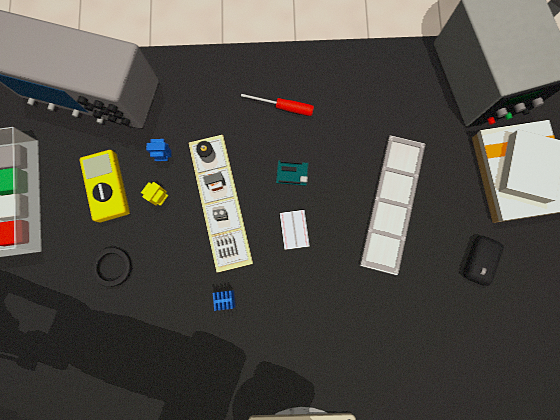

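View pics/scene0.png

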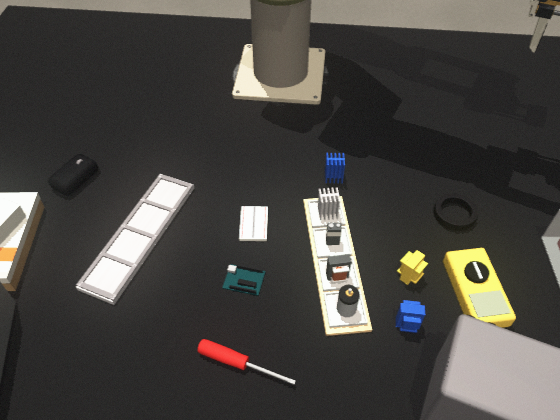

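The top view shows the full plywood rack on the left, running from pixel (207,140) to (233,268), with the motor (205,150), transformer (215,182), battery (219,214) and heat sink (228,246). The nearest part is the heat sink, then the battery, the transformer and the motor. The empty aluminium rack runs from (407,140) to (380,270). The decoys are the blue (157,150) and yellow (153,193) transformers and the blue heat sink (222,298), all off the rack.

```bash
cat > h.py <<'E'
from plant import *
import cv2, numpy as np
from scipy.spatial.transform import Rotation as R
def cam(n):
    s=read_state(); c=read_camera(n)
    if n=="wrist":
        T=np.eye(4);T[:3,:3]=R.from_rotvec(s["orientation"]).as_matrix();T[:3,3]=s["tool_pos"]
        M=np.linalg.inv(T@c["tool_from_camera"])
        Rm,t=M[:3,:3],M[:3,3]
    else: Rm=R.from_rotvec(np.ravel(c["rvec"])).as_matrix();t=np.ravel(c["tvec"])
    return c["pixels"],c["intrinsics"],Rm,t
def rect(c,z,x0,x1,y0,y1,sc):
    "warp onto plane z: rows = x falling from x1, cols = y falling from y1; sc px per m"
    img,K,Rm,t=c
    H=K@np.c_[Rm[:,0],Rm[:,1],Rm[:,2]*z+t]       # (x,y,1)->pixel
    A=np.array([[0,-1/sc,x1],[-1/sc,0,y1],[0,0,1]])
    return cv2.warpPerspective(img,np.linalg.inv(H@A),(int((y1-y0)*sc),int((x1-x0)*sc)))
E
python3 - <<'E'
from h import *
c=cam("top")
sc=1500
im=rect(c,.012,.32,.70,-.25,.25,sc)
cv2.imwrite("pics/r1.png",im)
for nm,z,cut in(("A",.008,slice(0,375)),("B",.015,slice(375,750))):
    i2=rect(c,z,.32,.70,-.25,.25,sc)
    m=np.zeros(i2.shape[:2],np.uint8); m[:,cut]=(i2.max(2)[:,cut]>100)*255
    m=cv2.morphologyEx(m,cv2.MORPH_CLOSE,np.ones((25,25)))
    cs=sorted(cv2.findContours(m,0,2)[0],key=cv2.contourArea)[-2:]
    for k in cs:
        (u,v),wh,a=cv2.minAreaRect(k); print(nm,"xy",.70-v/sc,.25-u/sc,"size",np.array(wh)/sc*1000,a)
E
```

```text
A xy 0.4906666666666666 0.015999999999999986 size [85.33333333 30.66666667] 90.0
A xy 0.5594748128255208 0.16432802327473958 size [304.55216471  84.63597616] 78.11134338378906
B xy 0.4923333333333333 -0.015666646321614575 size [31.33332825 83.33332316] 0.0
B xy 0.5450808715820312 -0.22355525716145835 size [ 90.94326782 312.04803467] 15.997451782226562
```

View pics/r1.png

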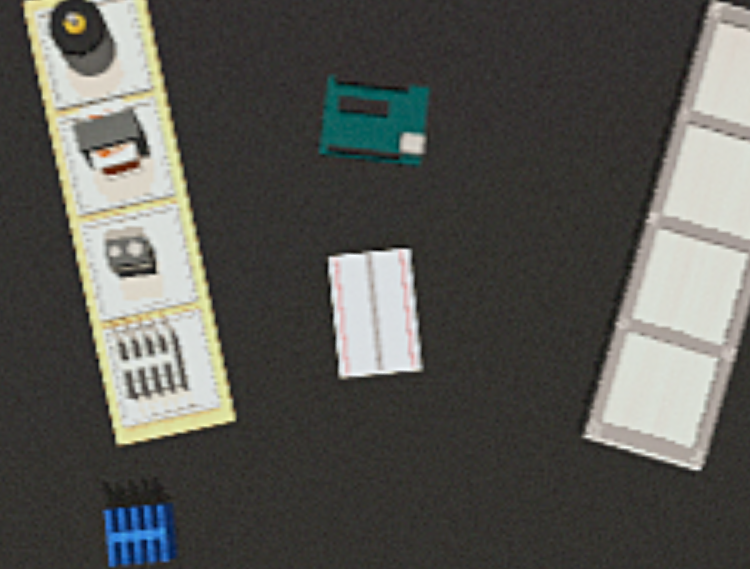

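The rectified window clips both racks, so I'll widen it. The order on the rack is confirmed: heat sink nearest, then battery, transformer and motor.

```bash
cat >> h.py <<'E'
def racks(c):
    out={}
    for nm,z,y0,y1 in(("A",.008,.09,.25),("B",.015,-.34,-.12)):
        sc=2000;i2=rect(c,z,.35,.78,y0,y1,sc)
        m=(i2.max(2)>100).astype(np.uint8)*255
        m=cv2.morphologyEx(cv2.morphologyEx(m,3,np.ones((35,35))),2,np.ones((15,15)))
        k=max(cv2.findContours(m,0,2)[0],key=cv2.contourArea)
        b=cv2.boxPoints(cv2.minAreaRect(k)); P=np.c_[.78-b[:,1]/sc,y1-b[:,0]/sc]
        P=P[np.argsort(P[:,0])]; d=P[2:].mean(0)-P[:2].mean(0)
        out[nm]=(P.mean(0),np.arctan2(d[1],d[0]),np.linalg.norm(d),np.linalg.norm(P[0]-P[1]))
    return out
E
python3 - <<'E'
from h import *
c=cam("top"); r=racks(c)
for n,(p,a,L,w) in r.items():
    print(n,p.round(4),"yaw",round(a,4),"L,w",round(L,4),round(w,4))
    for x in(-.108,-.036,.036,.108): print((p+x*np.array([np.cos(a),np.sin(a)])).round(4))
cv2.imwrite("pics/r2.png",cv2.rotate(rect(c,.065,.36,.72,.08,.24,2200),0))
E
```

```text
A [0.5606 0.1611] yaw 0.2116 L,w 0.3075 0.0906
[0.455  0.1384]
[0.5254 0.1536]
[0.5958 0.1687]
[0.6662 0.1838]
B [ 0.5428 -0.2198] yaw -0.2839 L,w 0.3053 0.0834
[ 0.4392 -0.1896]
[ 0.5083 -0.2097]
[ 0.5774 -0.2299]
[ 0.6465 -0.25  ]
```

View pics/r2.png

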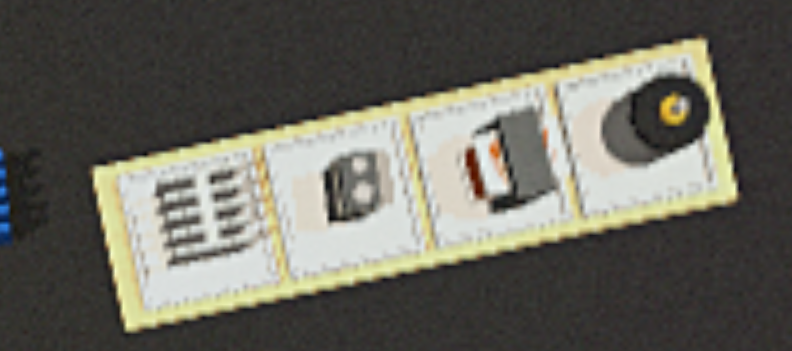

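```bash
cat >> h.py <<'E'
def plan(x,y,z,jyaw):
    "shift/roll numbers to bring TCP to x,y,z with jaw axis at world angle jyaw (mod pi)"
    s=read_state();Rm=R.from_rotvec(s["orientation"]).as_matrix()
    l=Rm.T@(np.array([x,y,z])-s["tool_pos"])/.6
    a=np.arctan2(Rm[1,1],Rm[0,1]); d=(jyaw-a+np.pi/2)%np.pi-np.pi/2
    print("linear",l.round(4),"roll",round(-np.degrees(d)/30,3),"| pos",s["tool_pos"].round(4),"jaw",round(a,3),"t",round(s["t"],2))
E
python3 - <<'E'
from h import *
c=cam("top");s=read_state()
print(R.from_rotvec(s["orientation"]).as_matrix().round(3))
img,K,Rm,t=c; C=-Rm.T@t; print("cam",C)
def re(u,v,z,z0=.065):
    p=np.array([.36+u/2200,.24-v/2200,z0]); return (C+(p-C)*(z-C[2])/(z0-C[2]))[:2]
Q=np.array([re(*p,.008) for p in((93,168),(708,38),(738,200),(128,330))]); print(Q.round(4),Q.mean(0),np.linalg.norm(Q[0]-Q[1]),np.linalg.norm(Q[1]-Q[2]))
ctr=Q.mean(0);a=.21
for x in(-.108,-.036,.036,.108):print((ctr+x*np.array([np.cos(a),np.sin(a)])).round(4))
plan(.455,.138,.20,.21+np.pi/2)
E
```

```text
[[-0.     0.284  0.959]
 [-0.001  0.959 -0.284]
 [-1.    -0.001 -0.   ]]
cam [0.37948871 0.03003602 0.91271092]
[[0.4038 0.1726]
 [0.7021 0.2357]
 [0.7167 0.1571]
 [0.4208 0.094 ]] [0.56085878 0.16485789] 0.3049345459763855 0.07992383180458597
[0.4552 0.1423]
[0.5256 0.1574]
[0.5961 0.1724]
[0.6665 0.1874]
linear [ 0.0308 -0.5639  0.6619] roll -0.951 | pos [0.1702 0.5752 0.2183] jaw 1.283 t 0.3
```

```bash
python3 -c "
from h import *
plan(.53,.158,.25,.21+np.pi/2)"
```

```text
linear [-0.0526 -0.4965  0.7723] roll -0.951 | pos [0.1702 0.5752 0.2183] jaw 1.283 t 0.3
```

Call:
apply_moves:
  series:
    - {"jaw": -1, "linear": [-0.0526, 0, 0], "roll": 0}
    - {"jaw": -1, "linear": [-0.0526, -0.4965, 0.7723], "roll": -0.951}
    - {"jaw": -1, "linear": [-0.0526, -0.4965, 0.7723], "roll": -0.951}
    - {"jaw": -1, "linear": [-0.0526, -0.4965, 0.7723], "roll": -0.951}
    - {"jaw": -1, "linear": [-0.0526, -0.4965, 0.7723], "roll": -0.951}
    - {"jaw": -1, "linear": [-0.0526, -0.4965, 0.7723], "roll": -0.951}
    - {"jaw": -1, "linear": [-0.0526, -0.4965, 0.7723], "roll": -0.951}
    - {"jaw": -1, "linear": [-0.0526, -0.4965, 0.7723], "roll": -0.951}
    - {"jaw": -1, "linear": [-0.0526, -0.4965, 0.7723], "roll": -0.951}
    - {"jaw": -1, "linear": [-0.0526, -0.4965, 0.7723], "roll": -0.951}
    - {"jaw": -1, "linear": [-0.0526, -0.4965, 0.7723], "roll": -0.951}
    - {"jaw": -1, "linear": [-0.0526, -0.4965, 0.7723], "roll": -0.951}
    - {"jaw": -1, "linear": [-0.0526, -0.4965, 0.7723], "roll": -0.951}
    - {"jaw": -1, "linear": [-0.0526, -0.4965, 0.7723], "roll": -0.951}

```text
t: 2.05
tool_pos: [0.5294, 0.1591, 0.2502]
orientation: [-0.167, 1.564, 0.166]
force: [-0.6, 0.1, 0.4]
opening: 0.0931
```

Run:
```python
from h import *
s=read_state();print(s["t"],s["tool_pos"],s["force"],s["q"].round(2))
c=cam("wrist"); np.savez("w1.npz",K=c[1],R=c[2],t=c[3],im=c[0])
cv2.imwrite("pics/w1.png",c[0])
im=rect(c,.066,.41,.72,.08,.24,2500)
cv2.imwrite("pics/w1r.png",cv2.rotate(im,0))
```

```text
2.05 [0.52943038 0.15913987 0.2501991 ] [-0.58420133  0.14554349  0.3559185 ] [ 0.2  -0.01  1.58 -0.    1.57 -1.58]
```

View pics/w1r.png

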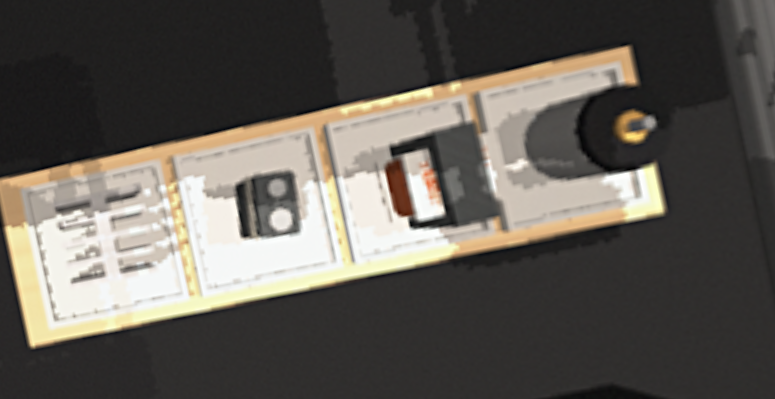

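The wrist view, rectified at part-top height, shows the battery top centred at (277,203), or (0.521,0.159). The transformer core top is at (469,173), or (0.598,0.171), and the motor cap at (624,128), or (0.660,0.189). All three are within about 5 mm of their nominal dishes. The heat sink blends into its white dish, so I'll look from closer.

```bash
python3 -c "
from h import *
plan(.455,.143,.15,.21+np.pi/2)"
```

```text
linear [ 1.67e-01  1.00e-04 -1.27e-01] roll 0.004 | pos [0.5295 0.159  0.2502] jaw 1.783 t 2.1
```

Call:
apply_moves:
  series:
    - {"jaw": -1, "linear": [0, 0, -0.127], "roll": 0}
    - {"jaw": -1, "linear": [0.167, 0, -0.127], "roll": 0}
    - {"jaw": -1, "linear": [0.167, 0, -0.127], "roll": 0}
    - {"jaw": -1, "linear": [0.167, 0, -0.127], "roll": 0}
    - {"jaw": -1, "linear": [0.167, 0, -0.127], "roll": 0}
    - {"jaw": -1, "linear": [0.167, 0, -0.127], "roll": 0}

```text
t: 2.85
tool_pos: [0.4568, 0.1434, 0.1525]
orientation: [-0.166, 1.561, 0.166]
force: [0.0, 0.5, 1.0]
opening: 0.0931
```

Run:
```python
from h import *
print(read_state()["tool_pos"])
c=cam("wrist")
im=cv2.rotate(rect(c,.069,.42,.49,.10,.18,7000),0)
im2=cv2.rotate(rect(c,.012,.40,.50,.09,.20,4500),0)
h=max(im.shape[0],im2.shape[0]);o=np.zeros((h,im.shape[1]+im2.shape[1],3),np.uint8)
o[:im.shape[0],:im.shape[1]]=im;o[:im2.shape[0],im.shape[1]:]=im2
cv2.imwrite("pics/w2.png",o);print(im.shape,o.shape)
```

```text
[0.45677241 0.14339211 0.15245911]
(559, 490, 3) (559, 939, 3)
```

View pics/w2.png

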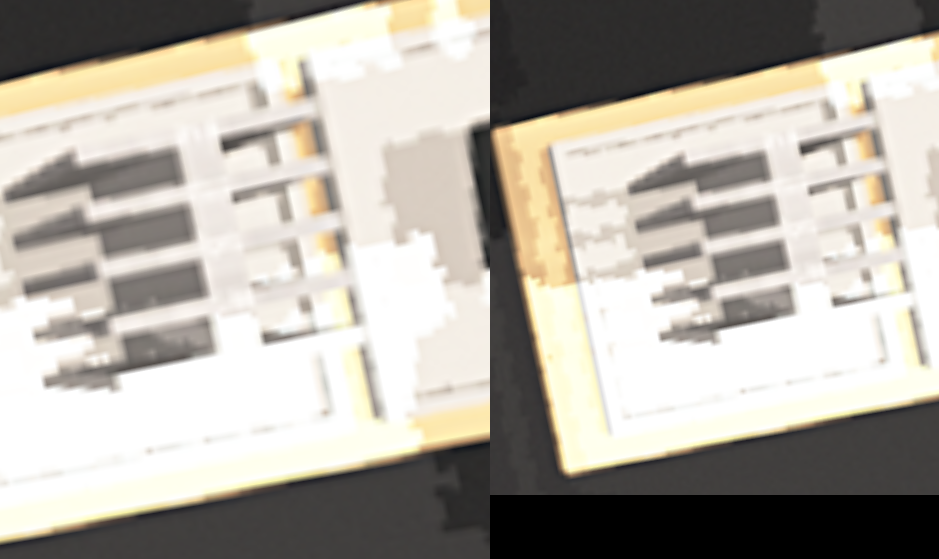

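Close view, left panel at z = 0.069: the heat sink's fin ends run from (78,155) to (362,335). That puts its centre near pixel (218,247), about (0.452,0.145), turned about 0.2 rad and 36 mm wide as expected. The wrist view reads the rack edge about 3 mm low in x compared with the top camera, so I'm splitting the difference.

```bash
python3 -c "
from h import *
plan(.4525,.1445,.025,.197+np.pi/2)"
```

```text
linear [ 0.2119  0.0035 -0.007 ] roll 0.029 | pos [0.4566 0.1433 0.1522] jaw 1.783 t 2.9
```

Call:
apply_moves:
  series:
    - {"jaw": -1, "linear": [0.05, 0.0035, -0.007], "roll": 0.029}
    - {"jaw": -1, "linear": [0.1, 0.0035, -0.007], "roll": 0.029}
    - {"jaw": -1, "linear": [0.15, 0.0035, -0.007], "roll": 0.029}
    - {"jaw": -1, "linear": [0.19, 0.0035, -0.007], "roll": 0.029}
    - {"jaw": -1, "linear": [0.2119, 0.0035, -0.007], "roll": 0.029}
    - {"jaw": -1, "linear": [0.2119, 0.0035, -0.007], "roll": 0.029}
    - {"jaw": -1, "linear": [0.2119, 0.0035, -0.007], "roll": 0.029}
    - {"jaw": 0.4, "linear": [0.2119, 0.0035, -0.007], "roll": 0.029}
    - {"jaw": 0.4, "linear": [0.2119, 0.0035, -0.007], "roll": 0.029}
    - {"jaw": 0.4, "linear": [0.2119, 0.0035, -0.007], "roll": 0.029}
    - {"jaw": 0.4, "linear": [0.2119, 0.0035, -0.007], "roll": 0.029}
    - {"jaw": 0.4, "linear": [0.2119, 0.0035, -0.007], "roll": 0.029}
    - {"jaw": 0.4, "linear": [0.2119, 0.0035, -0.007], "roll": 0.029}
    - {"jaw": 0.4, "linear": [0.2119, 0.0035, -0.007], "roll": 0.029}
  force: 15

```text
t: 4.65
tool_pos: [0.4524, 0.1445, 0.025]
orientation: [-0.155, 1.562, 0.154]
force: [-1.1, -0.0, 0.1]
opening: 0.0361
```

```bash
python3 -c "
from h import *
p,a=np.array([.5428,-.2198]),-.284
b=p+.108*np.array([np.cos(a),np.sin(a)])
plan(*b,.15,a+np.pi/2)"
```

```text
linear [-0.2075 -0.7083  0.1892] roll 0.918 | pos [0.4524 0.1445 0.025 ] jaw 1.768 t 4.65
```

Call:
apply_moves:
  series:
    - {"jaw": 1, "linear": [-0.05, 0, 0], "roll": 0}
    - {"jaw": 1, "linear": [-0.12, 0, 0], "roll": 0}
    - {"jaw": 1, "linear": [-0.2075, 0, 0], "roll": 0}
    - {"jaw": 1, "linear": [-0.2075, -0.05, 0.013], "roll": 0.1}
    - {"jaw": 1, "linear": [-0.2075, -0.13, 0.035], "roll": 0.2}
    - {"jaw": 1, "linear": [-0.2075, -0.21, 0.056], "roll": 0.3}
    - {"jaw": 1, "linear": [-0.2075, -0.29, 0.077], "roll": 0.4}
    - {"jaw": 1, "linear": [-0.2075, -0.37, 0.099], "roll": 0.5}
    - {"jaw": 1, "linear": [-0.2075, -0.45, 0.12], "roll": 0.6}
    - {"jaw": 1, "linear": [-0.2075, -0.53, 0.142], "roll": 0.7}
    - {"jaw": 1, "linear": [-0.2075, -0.61, 0.163], "roll": 0.8}
    - {"jaw": 1, "linear": [-0.2075, -0.68, 0.182], "roll": 0.9}
    - {"jaw": 1, "linear": [-0.2075, -0.7083, 0.1892], "roll": 0.918}
    - {"jaw": 1, "linear": [-0.2075, -0.7083, 0.1892], "roll": 0.918}
    - {"jaw": 1, "linear": [-0.2075, -0.7083, 0.1892], "roll": 0.918}

```text
t: 6.52
tool_pos: [0.646, -0.2492, 0.1495]
orientation: [0.223, 1.557, -0.221]
force: [-0.4, 0.2, -2.0]
opening: 0.0362
```

Run:
```python
from h import *
s=read_state();print(s["tool_pos"],s["opening"],s["q"].round(2))
c=cam("wrist")
cv2.imwrite("pics/w3.png",np.hstack([cv2.rotate(rect(c,.013,.45,.72,-.32,-.16,2200),0)]))
plan(.6465,-.25,.025,-.284+np.pi/2)
```

```text
[ 0.64603439 -0.24915068  0.14948895] 0.036172457050923215 [-0.44  0.41  1.28  0.    1.45 -1.73]
linear [ 0.2079 -0.0018  0.0007] roll 0.002 | pos [ 0.6461 -0.2489  0.1497] jaw 1.288 t 6.58
```

View pics/w3.png

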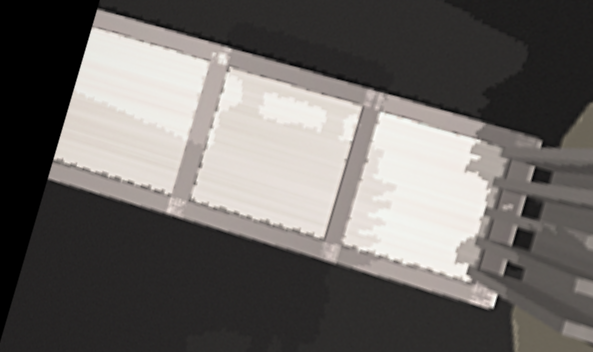

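The held heat sink is over the far pocket. The lip dividers show at (200,130) and (350,175), within 3 mm of where the top view predicted, so I'll shift 1.5 mm and lower.

Call:
apply_moves:
  series:
    - {"jaw": 1, "linear": [0.06, -0.0005, -0.0015], "roll": 0.002}
    - {"jaw": 1, "linear": [0.12, -0.0005, -0.0015], "roll": 0.002}
    - {"jaw": 1, "linear": [0.17, -0.0005, -0.0015], "roll": 0.002}
    - {"jaw": 1, "linear": [0.195, -0.0005, -0.0015], "roll": 0.002}
    - {"jaw": 1, "linear": [0.204, -0.0005, -0.0015], "roll": 0.002}
    - {"jaw": 1, "linear": [0.209, -0.0005, -0.0015], "roll": 0.002}
    - {"jaw": 1, "linear": [0.209, -0.0005, -0.0015], "roll": 0.002}
    - {"jaw": 1, "linear": [0.209, -0.0005, -0.0015], "roll": 0.002}

```text
t: 7.58
tool_pos: [0.6466, -0.2493, 0.026]
orientation: [0.223, 1.554, -0.222]
force: [0.3, 0.9, 3.0]
opening: 0.036
```

```bash
python3 -c "
from h import *
s=read_state();print(s['tool_pos'],s['force'],s['opening'])"
```

```text
[ 0.64663571 -0.24932953  0.02603538] [0.25474566 0.88591777 3.00246543] 0.03599695510359899
```

Call:
apply_moves:
  series:
    - {"jaw": 0, "linear": [0, 0, 0], "roll": 0}
    - {"jaw": -0.5, "linear": [0, 0, 0], "roll": 0}
    - {"jaw": -1, "linear": [0, 0, 0], "roll": 0}
    - {"jaw": -1, "linear": [0, 0, 0], "roll": 0}
    - {"jaw": -1, "linear": [-0.05, 0, 0], "roll": 0}
    - {"jaw": -1, "linear": [-0.12, 0, 0], "roll": 0}
    - {"jaw": -1, "linear": [-0.2, 0, 0], "roll": 0}
    - {"jaw": -1, "linear": [-0.25, 0, 0], "roll": 0}
    - {"jaw": -1, "linear": [-0.25, 0, 0], "roll": 0}

```text
t: 8.7
tool_pos: [0.6478, -0.2502, 0.1801]
orientation: [0.221, 1.548, -0.224]
force: [-0.5, -0.1, -0.2]
opening: 0.093
```

Run:
```python
from h import *
c=cam("wrist")
cv2.imwrite("pics/w4.png",cv2.rotate(rect(c,.013,.55,.72,-.33,-.19,3500),0))
plan(.5215,.158,.15,.21+np.pi/2)
```

```text
linear [ 0.043   0.5938 -0.3908] roll -0.943 | pos [ 0.6466 -0.2496  0.1773] jaw 1.287 t 8.75
```

View pics/w4.png

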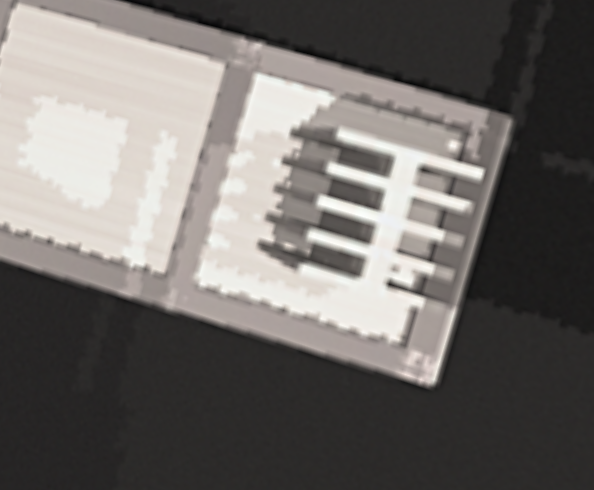

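The heat sink stands upright in the middle of the far pocket, with its near foot at (280,188) and the pocket centre at (340,205). Next is the battery.

Call:
apply_moves:
  series:
    - {"jaw": -1, "linear": [0, 0.05, -0.033], "roll": -0.1}
    - {"jaw": -1, "linear": [0, 0.15, -0.099], "roll": -0.3}
    - {"jaw": -1, "linear": [0, 0.25, -0.165], "roll": -0.5}
    - {"jaw": -1, "linear": [0, 0.35, -0.23], "roll": -0.73}
    - {"jaw": -1, "linear": [0, 0.45, -0.296], "roll": -0.73}
    - {"jaw": -1, "linear": [0.02, 0.55, -0.362], "roll": -0.73}
    - {"jaw": -1, "linear": [0.043, 0.5938, -0.3908], "roll": -0.73}
    - {"jaw": -1, "linear": [0.063, 0.5938, -0.3908], "roll": -0.73}
    - {"jaw": -1, "linear": [0.063, 0.5938, -0.3908], "roll": -0.73}
    - {"jaw": -1, "linear": [0.063, 0.5938, -0.3908], "roll": -0.73}

```text
t: 10.0
tool_pos: [0.5219, 0.1566, 0.1376]
orientation: [-0.078, 1.563, 0.074]
force: [0.3, 0.5, 0.4]
opening: 0.093
```

Run:
```python
from h import *
print(read_state()["tool_pos"])
c=cam("wrist")
cv2.imwrite("pics/w5.png",cv2.rotate(rect(c,.064,.49,.63,.11,.21,5500),0))
plan(.522,.158,.02,.1+np.pi/2)
```

```text
[0.52185922 0.15659795 0.1375786 ]
linear [ 0.1969  0.0031 -0.0018] roll -0.007 | pos [0.5223 0.1565 0.1382] jaw 1.667 t 10.05
```

View pics/w5.png

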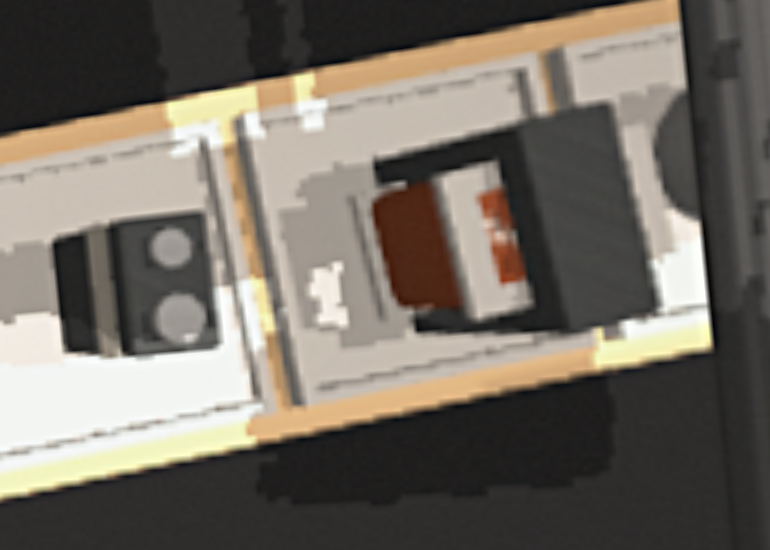

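The battery top is centred at (164,284), or about (0.5205,0.1585), with yaw about 0.09. The transformer core top is centred at (590,218), or (0.598,0.170), with yaw about 0.24. Now gripping the battery.

Call:
apply_moves:
  series:
    - {"jaw": -1, "linear": [0.05, 0.0038, -0.0035], "roll": 0}
    - {"jaw": -1, "linear": [0.1, 0.0038, -0.0035], "roll": 0}
    - {"jaw": -1, "linear": [0.15, 0.0038, -0.0035], "roll": 0}
    - {"jaw": -1, "linear": [0.185, 0.0038, -0.0035], "roll": 0}
    - {"jaw": -1, "linear": [0.196, 0.0038, -0.0035], "roll": 0}
    - {"jaw": -1, "linear": [0.196, 0.0038, -0.0035], "roll": 0}
    - {"jaw": 0, "linear": [0.196, 0.0038, -0.0035], "roll": 0}
    - {"jaw": 0.3, "linear": [0.196, 0.0038, -0.0035], "roll": 0}
    - {"jaw": 0.6, "linear": [0.196, 0.0038, -0.0035], "roll": 0}
    - {"jaw": 0.6, "linear": [0.196, 0.0038, -0.0035], "roll": 0}
    - {"jaw": 0.6, "linear": [0.196, 0.0038, -0.0035], "roll": 0}
    - {"jaw": 0.6, "linear": [0.196, 0.0038, -0.0035], "roll": 0}
  force: 8

```text
t: 11.55
tool_pos: [0.5209, 0.1584, 0.0205]
orientation: [-0.078, 1.562, 0.074]
force: [0.4, 0.5, -0.9]
opening: 0.0376
```

```bash
python3 -c "
from h import *
plan(.5765,-.2295,.15,-.284+np.pi/2)"
```

```text
linear [-0.2139 -0.653   0.0313] roll 0.727 | pos [0.5209 0.1584 0.0205] jaw 1.668 t 11.55
```

Call:
apply_moves:
  series:
    - {"jaw": 0.6, "linear": [0, 0, 0], "roll": 0}
    - {"jaw": 0.6, "linear": [0, 0, 0], "roll": 0}
    - {"jaw": 0.8, "linear": [0, 0, 0], "roll": 0}
    - {"jaw": 0.8, "linear": [0, 0, 0], "roll": 0}
  force: 10

```text
t: 12.05
tool_pos: [0.5209, 0.1584, 0.0205]
orientation: [-0.078, 1.562, 0.074]
force: [0.2, -0.1, -0.3]
opening: 0.0262
```

Call:
apply_moves:
  series:
    - {"jaw": 1, "linear": [-0.05, 0, 0], "roll": 0}
    - {"jaw": 1, "linear": [-0.12, 0, 0], "roll": 0}
    - {"jaw": 1, "linear": [-0.2139, 0, 0], "roll": 0}
    - {"jaw": 1, "linear": [-0.2139, -0.05, 0.002], "roll": 0.1}
    - {"jaw": 1, "linear": [-0.2139, -0.13, 0.006], "roll": 0.2}
    - {"jaw": 1, "linear": [-0.2139, -0.21, 0.01], "roll": 0.3}
    - {"jaw": 1, "linear": [-0.2139, -0.29, 0.014], "roll": 0.4}
    - {"jaw": 1, "linear": [-0.2139, -0.37, 0.018], "roll": 0.5}
    - {"jaw": 1, "linear": [-0.2139, -0.45, 0.022], "roll": 0.6}
    - {"jaw": 1, "linear": [-0.2139, -0.53, 0.025], "roll": 0.7}
    - {"jaw": 1, "linear": [-0.2139, -0.6, 0.029], "roll": 0.727}
    - {"jaw": 1, "linear": [-0.2139, -0.64, 0.031], "roll": 0.727}
    - {"jaw": 1, "linear": [-0.2139, -0.653, 0.0313], "roll": 0.727}
    - {"jaw": 1, "linear": [-0.2139, -0.653, 0.0313], "roll": 0.727}
    - {"jaw": 1, "linear": [-0.2139, -0.653, 0.0313], "roll": 0.727}

```text
t: 13.92
tool_pos: [0.5765, -0.2281, 0.1499]
orientation: [0.221, 1.552, -0.222]
force: [-0.2, -0.6, -0.6]
opening: 0.026
```

```bash
python3 -c "
from h import *
plan(.5765,-.2295,.0195,-.284+np.pi/2); print(read_state()['force'],read_state()['opening'])"
```

```text
linear [ 0.2174 -0.0024 -0.001 ] roll 0.003 | pos [ 0.5765 -0.2281  0.1499] jaw 1.288 t 13.93
[-0.16956907 -0.60179221 -0.58019867] 0.02597158639856785
```

Call:
apply_moves:
  series:
    - {"jaw": 1, "linear": [0.06, -0.0024, -0.001], "roll": 0.003}
    - {"jaw": 1, "linear": [0.12, -0.0024, -0.001], "roll": 0.003}
    - {"jaw": 1, "linear": [0.17, -0.0024, -0.001], "roll": 0.003}
    - {"jaw": 1, "linear": [0.2, -0.0024, -0.001], "roll": 0.003}
    - {"jaw": 1, "linear": [0.211, -0.0024, -0.001], "roll": 0.003}
    - {"jaw": 1, "linear": [0.2165, -0.0024, -0.001], "roll": 0.003}
    - {"jaw": 1, "linear": [0.2165, -0.0024, -0.001], "roll": 0.003}
    - {"jaw": 1, "linear": [0.2165, -0.0024, -0.001], "roll": 0.003}

```text
t: 14.92
tool_pos: [0.5774, -0.23, 0.0213]
orientation: [0.222, 1.55, -0.223]
force: [-0.6, -0.0, 1.8]
opening: 0.026
```

Call:
apply_moves:
  series:
    - {"jaw": 0.3, "linear": [0, 0, 0], "roll": 0}
    - {"jaw": 0, "linear": [0, 0, 0], "roll": 0}
    - {"jaw": -0.5, "linear": [0, 0, 0], "roll": 0}
    - {"jaw": -1, "linear": [0, 0, 0], "roll": 0}
    - {"jaw": -1, "linear": [0, 0, 0], "roll": 0}
    - {"jaw": -1, "linear": [-0.05, 0, 0], "roll": 0}
    - {"jaw": -1, "linear": [-0.12, 0, 0], "roll": 0}
    - {"jaw": -1, "linear": [-0.2, 0, 0], "roll": 0}
    - {"jaw": -1, "linear": [-0.25, 0, 0], "roll": 0}
    - {"jaw": -1, "linear": [-0.25, 0, 0], "roll": 0}

```text
t: 16.18
tool_pos: [0.5779, -0.2306, 0.175]
orientation: [0.22, 1.544, -0.225]
force: [-1.0, 0.3, 0.3]
opening: 0.0926
```

Run:
```python
from h import *
c=cam("wrist")
cv2.imwrite("pics/w6.png",cv2.rotate(rect(c,.013,.48,.70,-.32,-.16,2800),0))
plan(.598,.1705,.15,.235+np.pi/2)
```

```text
linear [ 0.0354  0.6507 -0.1535] roll -0.991 | pos [ 0.5767 -0.23    0.1724] jaw 1.287 t 16.23
```

View pics/w6.png

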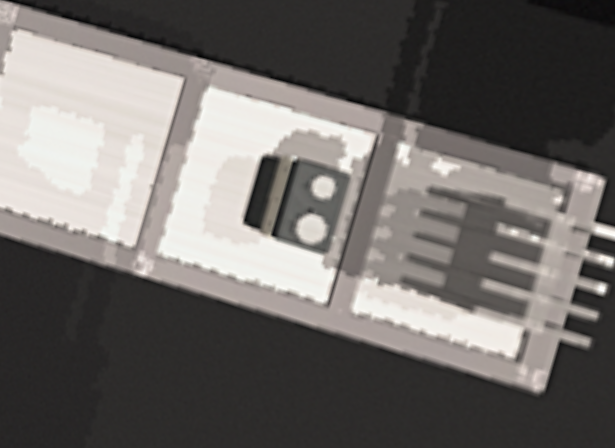

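The battery is upright at about (278,197), 3 mm from its pocket's middle at (270,195). Next is the transformer, on the dark core on the rack (the decoys are off the rack).

Call:
apply_moves:
  series:
    - {"jaw": -1, "linear": [0, 0.05, -0.012], "roll": -0.1}
    - {"jaw": -1, "linear": [0, 0.15, -0.035], "roll": -0.3}
    - {"jaw": -1, "linear": [0, 0.25, -0.059], "roll": -0.5}
    - {"jaw": -1, "linear": [0, 0.35, -0.083], "roll": -0.7}
    - {"jaw": -1, "linear": [0, 0.45, -0.106], "roll": -0.9}
    - {"jaw": -1, "linear": [0, 0.55, -0.13], "roll": -0.991}
    - {"jaw": -1, "linear": [0.02, 0.63, -0.148], "roll": -0.991}
    - {"jaw": -1, "linear": [0.0354, 0.6507, -0.1535], "roll": -0.991}
    - {"jaw": -1, "linear": [0.06, 0.6507, -0.1535], "roll": -0.991}
    - {"jaw": -1, "linear": [0.06, 0.6507, -0.1535], "roll": -0.991}

```text
t: 17.48
tool_pos: [0.5967, 0.1686, 0.1323]
orientation: [-0.188, 1.556, 0.179]
force: [-0.3, 0.4, -0.1]
opening: 0.093
```

Run:
```python
from h import *
c=cam("wrist")
cv2.imwrite("pics/w7.png",cv2.rotate(rect(c,.067,.56,.70,.12,.23,5500),0))
plan(.598,.1705,.022,.235+np.pi/2)
```

```text
linear [0.1861 0.004  0.0002] roll -0.004 | pos [0.5974 0.1686 0.1337] jaw 1.804 t 17.52
```

View pics/w7.png

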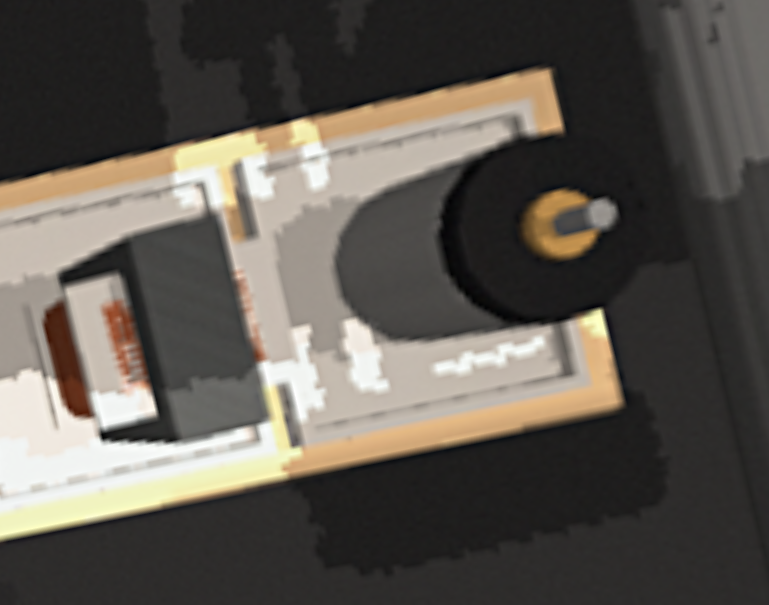

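The transformer core top is at (197,326), or (0.597,0.1707), with yaw about 0.25. The motor cap is at (545,228), or about (0.661,0.189). Descending on the transformer.

Call:
apply_moves:
  series:
    - {"jaw": -1, "linear": [0.05, 0.004, -0.0015], "roll": -0.03}
    - {"jaw": -1, "linear": [0.1, 0.004, -0.0015], "roll": -0.03}
    - {"jaw": -1, "linear": [0.15, 0.004, -0.0015], "roll": -0.03}
    - {"jaw": -1, "linear": [0.175, 0.004, -0.0015], "roll": -0.03}
    - {"jaw": -1, "linear": [0.186, 0.004, -0.0015], "roll": -0.03}
    - {"jaw": -1, "linear": [0.186, 0.004, -0.0015], "roll": -0.03}
    - {"jaw": 0, "linear": [0.186, 0.004, -0.0015], "roll": -0.03}
    - {"jaw": 0.1, "linear": [0.186, 0.004, -0.0015], "roll": -0.03}
    - {"jaw": 0.3, "linear": [0.186, 0.004, -0.0015], "roll": -0.03}
    - {"jaw": 0.3, "linear": [0.186, 0.004, -0.0015], "roll": -0.03}
    - {"jaw": 0.3, "linear": [0.186, 0.004, -0.0015], "roll": -0.03}
    - {"jaw": 0.3, "linear": [0.186, 0.004, -0.0015], "roll": -0.03}
    - {"jaw": 0.5, "linear": [0.186, 0.004, -0.0015], "roll": -0.03}
    - {"jaw": 0.5, "linear": [0.186, 0.004, -0.0015], "roll": -0.03}
  force: 30

```text
t: 19.27
tool_pos: [0.597, 0.1702, 0.0221]
orientation: [-0.199, 1.554, 0.191]
force: [0.2, -0.6, -0.2]
opening: 0.0401
```

```bash
python3 -c "
from h import *
plan(.5075,-.2095,.15,-.284+np.pi/2);print(read_state()['opening'])"
```

```text
linear [-0.2117 -0.578  -0.2987] roll 1.017 | pos [0.597  0.1702 0.0221] jaw 1.82 t 19.27
0.04014596770572329
```

Call:
apply_moves:
  series:
    - {"jaw": 1, "linear": [-0.05, 0, 0], "roll": 0}
    - {"jaw": 1, "linear": [-0.12, 0, 0], "roll": 0}
    - {"jaw": 1, "linear": [-0.2117, 0, 0], "roll": 0}
    - {"jaw": 1, "linear": [-0.2117, -0.05, -0.026], "roll": 0.1}
    - {"jaw": 1, "linear": [-0.2117, -0.12, -0.062], "roll": 0.2}
    - {"jaw": 1, "linear": [-0.2117, -0.19, -0.098], "roll": 0.3}
    - {"jaw": 1, "linear": [-0.2117, -0.26, -0.134], "roll": 0.4}
    - {"jaw": 1, "linear": [-0.2117, -0.33, -0.17], "roll": 0.5}
    - {"jaw": 1, "linear": [-0.2117, -0.4, -0.207], "roll": 0.65}
    - {"jaw": 1, "linear": [-0.2117, -0.47, -0.243], "roll": 0.8}
    - {"jaw": 1, "linear": [-0.2117, -0.53, -0.274], "roll": 0.9}
    - {"jaw": 1, "linear": [-0.2117, -0.565, -0.292], "roll": 1}
    - {"jaw": 1, "linear": [-0.2117, -0.578, -0.2987], "roll": 1}
    - {"jaw": 1, "linear": [-0.2117, -0.578, -0.2987], "roll": 1}
    - {"jaw": 1, "linear": [-0.2117, -0.578, -0.2987], "roll": 1}

```text
t: 21.15
tool_pos: [0.5077, -0.2084, 0.1498]
orientation: [0.212, 1.551, -0.216]
force: [-1.0, 0.6, -2.0]
opening: 0.0396
```

```bash
python3 -c "
from h import *
plan(.507,-.2092,.0211,-.284+np.pi/2);s=read_state();print(s['opening'],s['force'])"
```

```text
linear [ 0.2144 -0.0013 -0.0028] roll 0.021 | pos [ 0.5077 -0.2084  0.1498] jaw 1.298 t 21.15
0.039589901171025454 [-1.01873057  0.56548133 -1.96449446]
```

Call:
apply_moves:
  series:
    - {"jaw": 1, "linear": [0.06, -0.0013, -0.0028], "roll": 0.021}
    - {"jaw": 1, "linear": [0.12, -0.0013, -0.0028], "roll": 0.021}
    - {"jaw": 1, "linear": [0.17, -0.0013, -0.0028], "roll": 0.021}
    - {"jaw": 1, "linear": [0.197, -0.0013, -0.0028], "roll": 0.021}
    - {"jaw": 1, "linear": [0.207, -0.0013, -0.0028], "roll": 0.021}
    - {"jaw": 1, "linear": [0.2125, -0.0013, -0.0028], "roll": 0.021}
    - {"jaw": 1, "linear": [0.2125, -0.0013, -0.0028], "roll": 0.021}
    - {"jaw": 1, "linear": [0.2125, -0.0013, -0.0028], "roll": 0.021}

```text
t: 22.15
tool_pos: [0.5076, -0.2096, 0.0232]
orientation: [0.22, 1.549, -0.225]
force: [-0.0, -0.2, -2.5]
opening: 0.04
```

Call:
apply_moves:
  series:
    - {"jaw": 1, "linear": [0.0015, 0, 0], "roll": 0}
    - {"jaw": 1, "linear": [0.0033, 0, 0], "roll": 0}
    - {"jaw": 1, "linear": [0.0033, 0, 0], "roll": 0}
    - {"jaw": 1, "linear": [0.0033, 0, 0], "roll": 0}

```text
t: 22.65
tool_pos: [0.5079, -0.2098, 0.0229]
orientation: [0.22, 1.548, -0.225]
force: [-7.1, 2.9, 12.2]
opening: 0.0402
```

Run:
```python
from h import *
s=read_state();print(R.from_rotvec(s["orientation"]).as_matrix().round(4),s["force"],s["wrist_torque"],s["tool_pos"])
c=cam("wrist");d=cam("scene")
e=cv2.resize(d[0][150:310,60:260],(560,448))
cv2.imwrite("pics/w8.png",cv2.resize(np.vstack([c[0],e[:170*1]]) if 0 else np.hstack([c[0],cv2.resize(e,(525,420))]),(800,310)))
```

```text
[[ 0.0103  0.2805  0.9598]
 [-0.0048  0.9599 -0.2805]
 [-0.9999 -0.0018  0.0113]] [-7.08125618  2.90141693 12.15446873] [0.76028547 1.31275328 0.02655134] [ 0.50786741 -0.20976734  0.02289336]
```

View pics/w8.png

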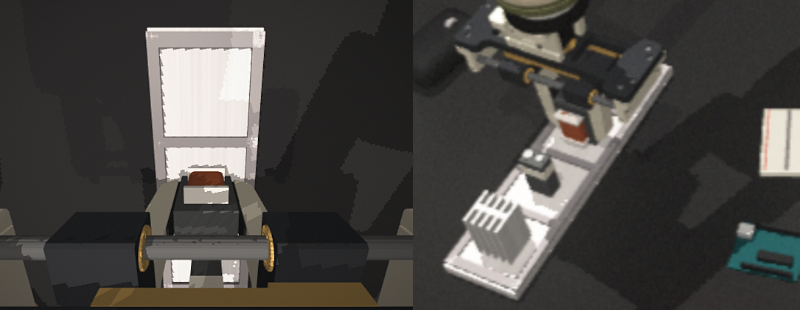

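The picture shows the transformer upright inside its pocket and in contact with the floor, with battery and heat sink standing beyond. I'll ease off 1 mm and release.

Call:
apply_moves:
  series:
    - {"jaw": 1, "linear": [-0.0015, 0, 0], "roll": 0}
    - {"jaw": 1, "linear": [-0.0015, 0, 0], "roll": 0}
    - {"jaw": 0, "linear": [-0.0015, 0, 0], "roll": 0}
    - {"jaw": -0.5, "linear": [-0.0015, 0, 0], "roll": 0}
    - {"jaw": -1, "linear": [-0.0015, 0, 0], "roll": 0}
    - {"jaw": -1, "linear": [-0.0015, 0, 0], "roll": 0}
    - {"jaw": -1, "linear": [-0.05, 0, 0], "roll": 0}
    - {"jaw": -1, "linear": [-0.12, 0, 0], "roll": 0}
    - {"jaw": -1, "linear": [-0.2, 0, 0], "roll": 0}
    - {"jaw": -1, "linear": [-0.28, 0, 0], "roll": 0}
    - {"jaw": -1, "linear": [-0.28, 0, 0], "roll": 0}

```text
t: 24.12
tool_pos: [0.5088, -0.2104, 0.1964]
orientation: [0.218, 1.54, -0.228]
force: [0.3, -0.2, 0.2]
opening: 0.0927
```

Run:
```python
from h import *
s=read_state();print(R.from_rotvec(s["orientation"]).as_matrix()[2].round(4),s["tool_pos"])
c=cam("wrist")
cv2.imwrite("pics/w9.png",cv2.rotate(rect(c,.013,.40,.66,-.30,-.13,2600),0))
plan(.658,.188,.18,.235+np.pi/2)
```

```text
[-0.9998 -0.0036  0.0202] [ 0.50882465 -0.21036505  0.19638311]
linear [0.0213 0.7066 0.0545] roll -0.992 | pos [ 0.5075 -0.2097  0.1934] jaw 1.286 t 24.18
```

View pics/w9.png

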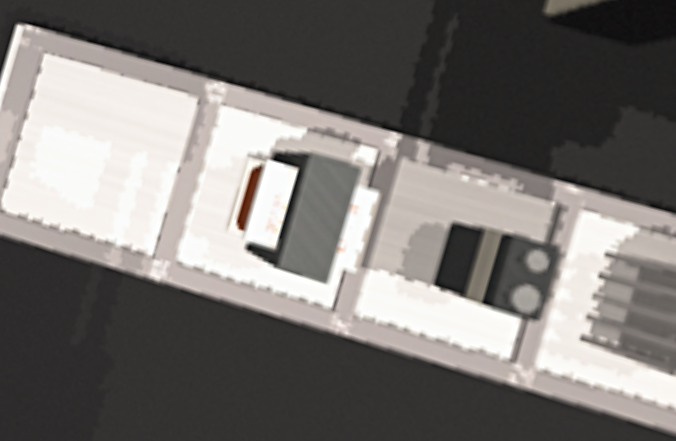

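The transformer stands upright in the second-nearest pocket, core at about (310,215), with the battery and heat sink undisturbed. Next is the motor.

Call:
apply_moves:
  series:
    - {"jaw": -1, "linear": [0, 0.05, 0.004], "roll": -0.1}
    - {"jaw": -1, "linear": [0, 0.15, 0.012], "roll": -0.3}
    - {"jaw": -1, "linear": [0, 0.25, 0.019], "roll": -0.5}
    - {"jaw": -1, "linear": [0, 0.35, 0.027], "roll": -0.7}
    - {"jaw": -1, "linear": [0, 0.45, 0.035], "roll": -0.9}
    - {"jaw": -1, "linear": [0, 0.55, 0.042], "roll": -0.992}
    - {"jaw": -1, "linear": [0, 0.64, 0.049], "roll": -0.992}
    - {"jaw": -1, "linear": [0.02, 0.7, 0.0545], "roll": -0.992}
    - {"jaw": -1, "linear": [0.03, 0.7066, 0.0545], "roll": -0.992}
    - {"jaw": -1, "linear": [0.05, 0.7066, 0.0545], "roll": -0.992}
    - {"jaw": -1, "linear": [0.05, 0.7066, 0.0545], "roll": -0.992}
    - {"jaw": -1, "linear": [0.05, 0.7066, 0.0545], "roll": -0.992}

```text
t: 25.68
tool_pos: [0.6583, 0.1866, 0.163]
orientation: [-0.19, 1.549, 0.176]
force: [0.2, -0.5, 0.5]
opening: 0.0928
```

Run:
```python
from h import *
s=read_state();print(R.from_rotvec(s["orientation"]).as_matrix()[2].round(4))
c=cam("wrist")
cv2.imwrite("pics/w10.png",cv2.rotate(rect(c,.065,.61,.72,.13,.24,5500),0))
plan(.661,.189,.02,.21+np.pi/2)
```

```text
[-0.9999 -0.0105  0.0126]
linear [0.2391 0.005  0.0016] roll 0.045 | pos [0.6585 0.1869 0.1635] jaw 1.805 t 25.73
```

View pics/w10.png

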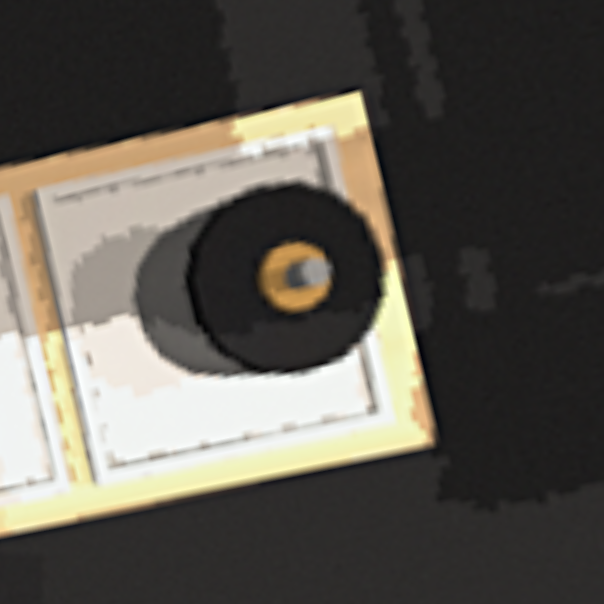

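The motor cap is centred at (286,278), or about (0.6628,0.1895). Gripping.

Call:
apply_moves:
  series:
    - {"jaw": -1, "linear": [0.05, 0.0055, 0.0045], "roll": 0}
    - {"jaw": -1, "linear": [0.11, 0.0055, 0.0045], "roll": 0}
    - {"jaw": -1, "linear": [0.17, 0.0055, 0.0045], "roll": 0}
    - {"jaw": -1, "linear": [0.215, 0.0055, 0.0045], "roll": 0}
    - {"jaw": -1, "linear": [0.232, 0.0055, 0.0045], "roll": 0}
    - {"jaw": -1, "linear": [0.238, 0.0055, 0.0045], "roll": 0}
    - {"jaw": -1, "linear": [0.238, 0.0055, 0.0045], "roll": 0}
    - {"jaw": 0, "linear": [0.238, 0.0055, 0.0045], "roll": 0}
    - {"jaw": 0.1, "linear": [0.238, 0.0055, 0.0045], "roll": 0}
    - {"jaw": 0.3, "linear": [0.238, 0.0055, 0.0045], "roll": 0}
    - {"jaw": 0.3, "linear": [0.238, 0.0055, 0.0045], "roll": 0}
    - {"jaw": 0.4, "linear": [0.238, 0.0055, 0.0045], "roll": 0}
    - {"jaw": 0.4, "linear": [0.238, 0.0055, 0.0045], "roll": 0}
    - {"jaw": 0.5, "linear": [0.238, 0.0055, 0.0045], "roll": 0}
    - {"jaw": 0.5, "linear": [0.238, 0.0055, 0.0045], "roll": 0}
  force: 20

```text
t: 27.6
tool_pos: [0.6626, 0.1896, 0.0207]
orientation: [-0.19, 1.548, 0.176]
force: [0.1, -0.8, -0.4]
opening: 0.0358
```

```bash
python3 -c "
from h import *
plan(.4385,-.1895,.15,-.284+np.pi/2);s=read_state();print(s['opening'],R.from_rotvec(s['orientation']).as_matrix()[2].round(4))"
```

```text
linear [-0.2168 -0.5304 -0.5069] roll 0.989 | pos [0.6626 0.1896 0.0207] jaw 1.805 t 27.6
0.035818456724117244 [-0.9999 -0.0105  0.0134]
```

Call:
apply_moves:
  series:
    - {"jaw": 1, "linear": [-0.05, 0, 0], "roll": 0}
    - {"jaw": 1, "linear": [-0.12, 0, 0], "roll": 0}
    - {"jaw": 1, "linear": [-0.2168, 0, 0], "roll": 0}
    - {"jaw": 1, "linear": [-0.2168, -0.04, -0.038], "roll": 0.1}
    - {"jaw": 1, "linear": [-0.2168, -0.1, -0.096], "roll": 0.2}
    - {"jaw": 1, "linear": [-0.2168, -0.16, -0.153], "roll": 0.3}
    - {"jaw": 1, "linear": [-0.2168, -0.22, -0.21], "roll": 0.4}
    - {"jaw": 1, "linear": [-0.2168, -0.28, -0.268], "roll": 0.5}
    - {"jaw": 1, "linear": [-0.2168, -0.34, -0.325], "roll": 0.6}
    - {"jaw": 1, "linear": [-0.2168, -0.4, -0.382], "roll": 0.7}
    - {"jaw": 1, "linear": [-0.2168, -0.46, -0.44], "roll": 0.85}
    - {"jaw": 1, "linear": [-0.2168, -0.51, -0.487], "roll": 0.95}
    - {"jaw": 1, "linear": [-0.2168, -0.5304, -0.5069], "roll": 0.989}
    - {"jaw": 1, "linear": [-0.2168, -0.5304, -0.5069], "roll": 0.989}
    - {"jaw": 1, "linear": [-0.2168, -0.5304, -0.5069], "roll": 0.989}

```text
t: 29.48
tool_pos: [0.439, -0.1886, 0.15]
orientation: [0.218, 1.543, -0.225]
force: [-0.7, 0.1, -1.6]
opening: 0.0359
```

```bash
python3 -c "
from h import *
plan(.4382,-.1893,.0215,-.284+np.pi/2);s=read_state();print(s['opening'],s['force'],R.from_rotvec(s['orientation']).as_matrix()[2].round(4))"
```

```text
linear [ 0.2141 -0.001  -0.0046] roll 0.002 | pos [ 0.439  -0.1886  0.15  ] jaw 1.288 t 29.48
0.03588946713315987 [-0.66527456  0.10677287 -1.5657677 ] [-0.9999 -0.0019  0.0169]
```

Call:
apply_moves:
  series:
    - {"jaw": 1, "linear": [0.06, -0.001, -0.0046], "roll": 0}
    - {"jaw": 1, "linear": [0.12, -0.001, -0.0046], "roll": 0}
    - {"jaw": 1, "linear": [0.17, -0.001, -0.0046], "roll": 0}
    - {"jaw": 1, "linear": [0.197, -0.001, -0.0046], "roll": 0}
    - {"jaw": 1, "linear": [0.207, -0.001, -0.0046], "roll": 0}
    - {"jaw": 1, "linear": [0.2125, -0.001, -0.0046], "roll": 0}
    - {"jaw": 1, "linear": [0.2141, -0.001, -0.0046], "roll": 0}
    - {"jaw": 1, "linear": [0.2141, -0.001, -0.0046], "roll": 0}
    - {"jaw": 1, "linear": [0.2141, -0.001, -0.0046], "roll": 0}

```text
t: 30.6
tool_pos: [0.4385, -0.1895, 0.022]
orientation: [0.218, 1.542, -0.225]
force: [0.2, -0.0, -2.0]
opening: 0.0359
```

Call:
apply_moves:
  series:
    - {"jaw": 1, "linear": [0.001, 0, 0], "roll": 0}
    - {"jaw": 1, "linear": [0.0018, 0, 0], "roll": 0}
    - {"jaw": 1, "linear": [0.0018, 0, 0], "roll": 0}

```text
t: 30.98
tool_pos: [0.4388, -0.1898, 0.0215]
orientation: [0.218, 1.541, -0.226]
force: [-1.8, 1.0, 4.9]
opening: 0.0353
```

Light contact at 5 N; releasing.

Call:
apply_moves:
  series:
    - {"jaw": 0.1, "linear": [0, 0, 0], "roll": 0}
    - {"jaw": 0, "linear": [0, 0, 0], "roll": 0}
    - {"jaw": -0.5, "linear": [0, 0, 0], "roll": 0}
    - {"jaw": -1, "linear": [0, 0, 0], "roll": 0}
    - {"jaw": -1, "linear": [0, 0, 0], "roll": 0}
    - {"jaw": -1, "linear": [-0.05, 0, 0], "roll": 0}
    - {"jaw": -1, "linear": [-0.12, 0, 0], "roll": 0}
    - {"jaw": -1, "linear": [-0.2, 0, 0], "roll": 0}
    - {"jaw": -1, "linear": [-0.28, 0, 0], "roll": 0}
    - {"jaw": -1, "linear": [-0.28, 0.3, 0], "roll": 0}
    - {"jaw": -1, "linear": [-0.28, 0.3, 0], "roll": 0}
    - {"jaw": -1, "linear": [-0.28, 0.4, 0], "roll": 0}
    - {"jaw": -1, "linear": [-0.28, 0.4, 0], "roll": 0}
    - {"jaw": -1, "linear": [-0.28, 0.4, 0], "roll": 0}
    - {"jaw": -1, "linear": [-0.28, 0.4, 0], "roll": 0}

```text
t: 32.85
tool_pos: [0.5028, 0.0419, 0.1887]
orientation: [0.217, 1.542, -0.225]
force: [0.9, 0.0, 0.8]
opening: 0.093
```

Run:
```python
from h import *
s=read_state();print(s["t"],s["tool_pos"],s["force"])
a=cam("scene");b=cam("top")
A=cv2.resize(a[0][160:310,60:230],(476,420),interpolation=2)
B=cv2.resize(b[0][125:285,345:440],(249,420),interpolation=2)
cv2.imwrite("pics/f.png",np.hstack([A,B]))
```

```text
32.85 [0.50280672 0.04186074 0.18870525] [0.85830711 0.04217407 0.75104134]
```

View pics/f.png

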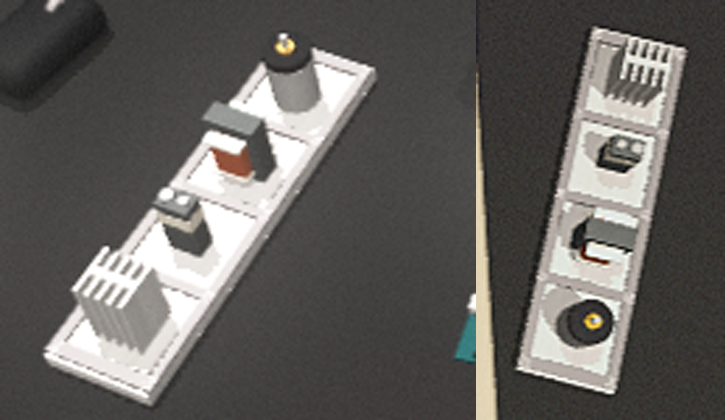

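All four parts stand upright in their pockets. From near to far in the top panel they are the motor (590,322), transformer (605,235), battery (622,152) and heat sink (640,72). The gripper is clear.

```bash
python3 -c "
from plant import *
print(close_job())"
```

```text
the job is handed in; nothing more can be done
None
```

All four parts are in the aluminium rack in reverse order, and I handed the job in at about 33 s of the 102 s allowed. From farthest to nearest they are the heat sink, battery, transformer and motor.

- **Final check:** the last scene and top pictures show all four upright, roughly mid-pocket, with the gripper open and well clear. Close views after release put the heat sink on its pocket's middle and the battery about 3 mm off. I did not measure the transformer's or motor's offset.
- **Camera disagreement:** the wrist and top cameras differed by about 3 mm in x. I split the difference when gripping and placing.
- **Contact force:** the transformer pressed on its pocket floor with about 14 N while I lowered it, so I backed off 1 mm before letting go. The other parts touched down at 5 N or less.
- **Tool tilt:** the tool had drifted about 0.01–0.02 rad off vertical by the last two placements, with no visible effect on the parts.

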